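# Square a tube rack on the rack scanner and start the scan

### The job

The yellow tube rack has been left crooked on the bed of the rack scanner: slide it, without lifting or tipping it, until its long side lies flush along its whole length against the aluminium rail, with the whole rack over the dark glass. Then, leaving the rack there, press the blue key of the control unit fully down and let it up (sets the rack format), and after it press the green key fully down and let it up (starts the scan). Keep off the red stop key and leave the loose things on the bench where they are.

Things in the scene. Friction and masses are not known exactly. Their poses are not given: they have to be found in the camera images.
- rack: Yellow plastic tube rack, loose on the bed: 84 (x) by 200 (y) by 34 mm high, 5 x 12 places; capped tubes, standing 12 mm above its top, fill its -y half and more. Too wide to grip across. Mass 0.3 to 0.55 kg, a little more at the -y end; a few newtons slide it. Origin: centre of its underside; x across, towards the rail (within 0.4 rad); y along it, z up.
- rack_far_left (a point): Point on the rack's long side that faces the rail, 10 mm above its underside and 4 mm from its +y end (x +42, y +96 mm in the rack's frame).
- rack_far_right (a point): The same at the -y end of that side (x +42, y -96 mm in the rack's frame).
- scanner: Rack scanner, fixed: off-white case 260 (x) by 300 (y) by 60 mm high; its flat top is the bed. Origin: centre of underside; x away from the robot, y along the rail. An aluminium rail, 260 mm long, 25 mm high, stands on the bed from x +100 to +120 mm. In front of it, flush with the bed, is a dark glass window, x -4 to +100 mm, 256 mm long in y, centred (28 mm longer than the rack at each end).
- rail_face (a point): Middle of the foot of the rail's face, at the height of the bed (60 mm above the bench). x points into the rail (square to the face), y along it, z up. With the rack flush against the rail and centred, the rack's origin lies at x -42 mm, y 0, z 0 here.
- control_unit: Control unit, fixed left or right of the scanner: grey-white console 136 (x) by 144 (y), 96 mm high at the back. Its panel slopes down 15 degrees towards its -x side (robot side) and has a dark display with red dashes and, below, a row of three square keys, 22 mm wide, 40 mm apart along y: blue (+y), green (middle), red (-y). Origin: centre of its underside.
- key_blue_top (a point): Centre of the top of the blue (rack format) key, which stands 8 mm above the sloping panel, about 78 mm above the bench. z is square to the panel, x up the slope, y along the row.
- key_green_top (a point): Centre of the top of the green (start) key, axes as for the blue key.
- key_red_top (a point): Centre of the top of the red (stop) key, axes as for the blue key. Not to be pressed.
- key_blue (a joint): Travel of the blue key, square to the panel: 0 up, 0.005 m fully down. A spring returns it; it starts to move at about 1 N and is fully down at about 5 N.
- key_green (a joint): Travel of the green key, as for the blue one.
- key_red (a joint): Travel of the red key, as for the blue one.
- mixer: Vortex mixer, fixed on the bench at the side of the scanner where the control unit is not: blue case 155 (x) by 130 (y) mm, 130 mm high with its black cup. Origin: centre of its underside.
- tip_box: Box of pipette tips, white with an orange lid, 85 (x) by 122 (y) by 66 mm high, loose on the bench beyond one side of the scanner. Origin: centre of its underside. Leave it alone.
- sample_pot: Sample pot with a red lid, 54 mm across and 64 mm high, loose on the bench beyond the other side of the scanner. Origin: centre of its underside. Leave it alone.
- pipette: Micropipette, dark teal and grey, lying on the bench between the robot and the scanner: 240 mm long along its y, 24 mm high. Origin: on its underside, near its middle. Leave it alone.
Things that resemble listed ones, but are neither listed nor needed, are in the scene too. There is more than one size of the rack; the job needs the larger. Of the things that look like the control_unit, take the one that is farthest to the robot's right at the start.

How it is judged:
By the outcome, as a careful person would: the job done as asked, in the order asked, and still so for the second after the job is handed in, with the robot touching nothing.
It also fails if it takes over 51 s, if anything falls off the work surface, if the arm or the gripper's body presses on something with over 40 N, if the wrist force passes 120 N, or if a joint passes its speed limit or range.

### The arm

A 6-joint arm with a two-finger parallel gripper is mounted at the origin on the work surface. World frame = base frame: x ahead of the robot, y to its left, z up, the work surface at z = 0. Lengths are in mm, angles in rad, forces in N, time in s.
With the tool pointing down it reaches from about 275 to 850 mm from the base axis. Payload 5.2 kg.
Tool frame: the origin (TCP) lies on the mounting face of the last link; the fingertips stand 173 mm ahead of it and the grasp point (between the pads) lies 155 mm ahead of it; z points along the fingers, y is the direction in which the jaws open and shut (so a half turn about z gives the same grasp; the last joint's range is limited). The gripper opens to 85 mm and grips with 20 to 120 N. Pads are 22 mm wide; open, the fingers measure 114 mm over their backs; the gripper's body (76 mm by 85 mm) begins 54 mm behind the grasp point. The pads swing forward as they close: fully open they stand 13 mm farther back than shut.
Start: joints at [0.995, 0.259, 1.535, -0, 1.348, -0.203], TCP at [200.303, 512.235, 404.71] pointing down, gripper open.
Joint ranges: [-3.14, 3.14], [-0.91, 2.08], [0.19, 2.58], [-1.22, 4.36], [0.22, 2.71], [-3.12, 3.12]. Speed limits (rad/s): [2.57, 2.57, 3.14, 3.14, 3.14, 3.14].

### API

Orientations are given as a unit quaternion [x, y, z, w].
In Python, from bench import status, eyes, workorder gives the robot as it stands. The module is installed in compiled form; this text tells all that it offers.
- The arm moves only by the tool servo_tool, never from a script. Its argument "rows" is text: rows parted by semicolons, each of 4 numbers parted by spaces: the shift along the tool's x, y, z in mm, then the turn about the tool's z in rad. In form: tx ty tz spin; .... A call has 1 to 8 rows; each row shifts and turns the pose as measured when the row begins, along the tool's axes as they then stand; what a row does not reach is not made up. A row lasts 1/10 s, in which the tool goes at most 50 mm and 8.59 degrees, less where a joint would pass 70% of its speed; a pose out of reach is approached as far as the arm can. A call with a gripper value outside its range is refused whole. "claw" is the closure, from -1 (fully open) to 1 (shut), so that 0 is half open, set as the call begins (left out, the last holds). The fingers move at their own pace and stop on an object; the grip force is fixed at half the most. Time passes only in rows, so rows that do not move let the fingers close. It gives the time, the measured TCP pose, the force and the opening at its end, in the units of the state.
- status.read_state(): the state, without advancing time (a new reading comes with each control period).
- eyes.capture(name): name is "scene" or "top"; returns the picture (480x640x3 uint8, blue, green, red); there is no depth.
- eyes.calibration(name): a dict with "fov_y" (degrees; the focal length in pixels is half the picture's height over the tangent of half this angle, whatever the lens; pixels are square), "cx", "cy" (the principal point, pixels), "k1" (the pictures are not rectified: a ray, as slopes to the right and down, at radius r is drawn at 1 + k1 r^2 times it, then the intrinsics apply), "position" and "orientation" of the camera in the world. Camera axes: x right, y down, z forward; pixel columns grow to the right and rows downward; lengths in mm; the calibration is good to about 2 mm. A picture is of the moment at which its call begins. calibration takes no time and is no camera call.
- workorder.finish_job(): hands the job in, once; it reports no verdict.
The state is a dict: "time_s": time; "joint_positions": joint angles; "joint_vel": joint speeds; "effort": joint torques, N m; "tcp_pos": TCP position; "ee_rot": TCP orientation; "wrist_force": force on the tool from outside, world axes, zero at the start; "moment": the same for the moment, N m; "finger_gap": finger opening in mm.
Only numpy, scipy, OpenCV 4.12 (cv2) and the standard library are available. Lean on these libraries where they do the work, as an engineer would, in place of code of your own. Each camera call takes 0.05 s, during which the arm holds its last target.

## Working session

There is one attempt and no reset: what is moved stays moved. The work goes in short steps, Python scripts to look and compute and a tool call to move; the robot and the scene stay as the last step left them, time stands still between calls to the robot, and variables do not carry over. Pictures are saved under pics/ and viewed, and the job is handed in when it is done.

Besides the shell and the picture viewer there is one more tool, called after "Call:" in YAML: its name, and indented under it one key for each argument. servo_tool: Moves the arm, as the interface text tells. Its arguments: {"type":"object","properties":{"rows":{"type":"string"},"claw":{"type":"number"}},"required":["rows"]}

```bash
mkdir -p pics; python3 - <<'E'
from bench import status, eyes
import cv2, json
s=status.read_state(); print(s)
for n in("scene","top"):
    cv2.imwrite(f"pics/{n}0.png",eyes.capture(n)); print(eyes.calibration(n))
E
```

```text
{'time_s': 0.0, 'joint_positions': array([ 9.95166492e-01,  2.59331117e-01,  1.53610192e+00, -2.07369267e-05,
        1.34802669e+00, -2.02794436e-01]), 'joint_vel': array([-8.63377510e-04, -7.89613184e-04,  6.19131674e-05, -1.32783491e-03,
        6.28702982e-04,  3.84767580e-04]), 'effort': array([ 1.27213028e-03, -4.46039772e+01, -2.90565026e+01, -2.93836565e-04,
        1.21250586e-02, -3.35322648e-05]), 'tcp_pos': array([200.19292482, 512.02594583, 403.87324895]), 'ee_rot': array([ 1.85337515e-01,  9.82674480e-01, -8.67549860e-04, -3.44884504e-04]), 'wrist_force': array([-0.02389971,  0.13110302,  0.37731187]), 'moment': array([-0.00551476, -0.0065003 , -0.02075668]), 'finger_gap': 85.79601732309654}
{'fov_y': 54.424838382836604, 'cx': 324.1536194582789, 'cy': 238.9042749478154, 'k1': 0.033945678470980144, 'position': array([1184.47678046, -114.99102884,  975.35564222]), 'orientation': array([ 0.73615278,  0.58988823, -0.21394463, -0.25365065])}
{'fov_y': 46.34339550824712, 'cx': 315.2202927906439, 'cy': 237.15591292143185, 'k1': 0.014131773219776194, 'position': array([ 348.42497893,    5.03979359, 1414.63617   ]), 'orientation': array([ 0.71043599, -0.70141692,  0.04357869, -0.03736182])}
```

View pics/scene0.png

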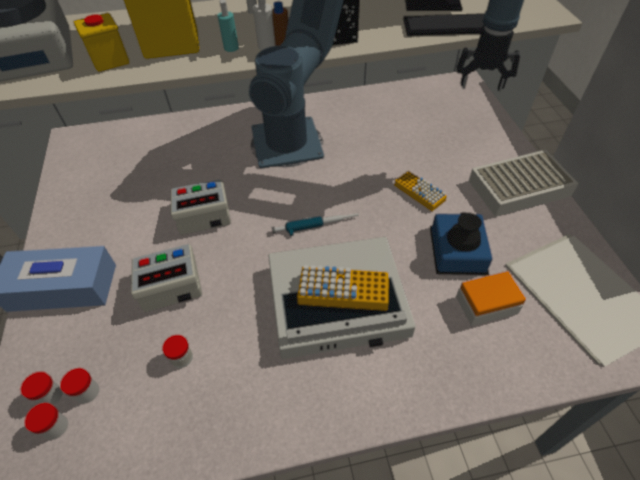

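View pics/top0.png

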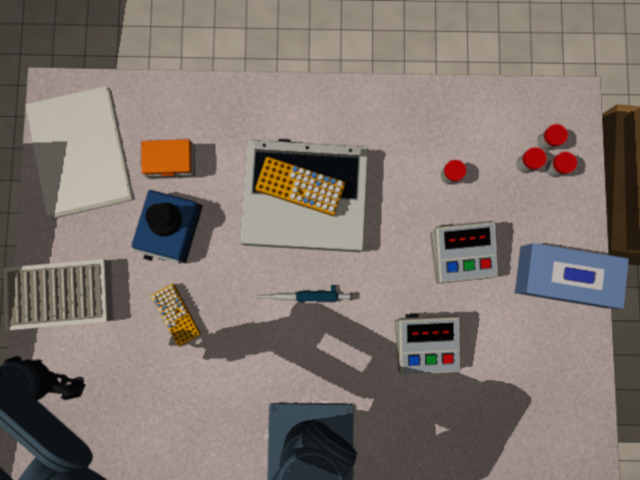

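The scene view has two racks: the large one at (345,288) on the scanner and a small one at (420,190). It also shows two consoles, at (165,272) and (200,203). In the top view, the large rack is at (300,185), the small one at (176,313), and the consoles at (466,252) and (430,345). The console at top (466,252) is farther right, so that is the one to use. Next I'll take close crops and measure.

```bash
cat > h.py <<'E'
import numpy as np, cv2
from scipy.spatial.transform import Rotation as R
from bench import eyes,status
def K(c):
    f=240/np.tan(np.radians(c['fov_y'])/2); return f
def ray(n,px):
    c=eyes.calibration(n); f=K(c)
    d=(np.asarray(px,float)-[c['cx'],c['cy']])/f
    rd=np.hypot(*d); r=rd
    for _ in range(20): r=rd/(1+c['k1']*r*r)
    s=d*(r/rd if rd>0 else 1)
    v=R.from_quat(c['orientation']).apply([s[0],s[1],1]); return np.array(c['position']),v
def plane(n,px,z):
    o,v=ray(n,px); return o+v*(z-o[2])/v[2]
def proj(n,P):
    c=eyes.calibration(n); f=K(c)
    q=R.from_quat(c['orientation']).inv().apply(np.asarray(P,float)-c['position'])
    s=q[...,:2]/q[...,2:]; r2=(s**2).sum(-1,keepdims=True)
    return s*(1+c['k1']*r2)*f+[c['cx'],c['cy']]
def tri(a,b):
    (o1,v1),(o2,v2)=ray('scene',a),ray('top',b)
    A=np.stack([v1,-v2],1); t=np.linalg.lstsq(A,o2-o1,rcond=None)[0]
    p,q=o1+v1*t[0],o2+v2*t[1]; return (p+q)/2,np.linalg.norm(p-q)
def crop(img,x0,y0,x1,y1,k,fn):
    cv2.imwrite(fn,cv2.resize(img[y0:y1,x0:x1],None,fx=k,fy=k,interpolation=cv2.INTER_CUBIC))
E
python3 - <<'E'
from h import *
t=cv2.imread('pics/top0.png'); s=cv2.imread('pics/scene0.png')
crop(t,230,130,380,260,5,'pics/ct1.png')
crop(t,425,215,505,290,7,'pics/ct2.png')
crop(s,255,230,425,360,4.5,'pics/cs1.png')
def blobs(n,img,lo,hi,zs,amin=20):
    hsv=cv2.cvtColor(img,cv2.COLOR_BGR2HSV); m=cv2.inRange(hsv,lo,hi)
    k,l,st,ce=cv2.connectedComponentsWithStats(m)
    for i in range(1,k):
        if st[i,4]>=amin: print(n,ce[i].round(1),st[i,4],plane(n,ce[i],zs).round(1))
for n,im in(('top',t),('scene',s)):
    print('green');blobs(n,im,(45,120,60),(80,255,255),78)
    print('blue');blobs(n,im,(100,150,90),(125,255,255),78)
    print('red');blobs(n,im,(0,170,90),(5,255,255),78)
E
```

```text
green
top [468.7 264.7] 93 [ 440.8 -373.3   78. ]
top [430.6 359. ] 89 [ 218.5 -279.5   78. ]
blue
top [158.1 231.1] 1265 [511.8 370.5  78. ]
top [452.2 266.6] 85 [ 435.9 -333.8   78. ]
top [578.8 275.1] 305 [ 419.5 -635.3   78. ]
top [413.6 360. ] 89 [ 215.7 -239.6   78. ]
red
top [555.7 134.5] 374 [ 763.6 -592.7   78. ]
top [534.3 158. ] 386 [ 704.  -538.5   78. ]
top [564.7 162.2] 376 [ 694.4 -612.2   78. ]
top [454.8 170.2] 352 [ 670.9 -343.8   78. ]
top [485.4 263.2] 80 [ 445.1 -413.4   78. ]
top [447.7 358.4] 80 [ 220.4 -319.7   78. ]
green
scene [196.1 188. ] 37 [ 226.6 -276.4   78. ]
scene [160.6 257.3] 62 [ 444.6 -369.8   78. ]
blue
scene [210.7 184.6] 37 [ 222.6 -236.9   78. ]
scene [445.9 222.2] 196 [494.  334.7  78. ]
scene [481.2 248.8] 132 [592.2 385.   78. ]
scene [177.4 252.9] 55 [ 440.1 -330.2   78. ]
scene [458.1 254.7] 75 [596.4 324.8  78. ]
scene [ 45.9 266.9] 231 [ 413.  -631.6   78. ]
red
scene [93.5 19.2] 136 [-807.8 -623.7   78. ]
scene [181.1 190.9] 29 [ 228.9 -316.1   78. ]
scene [143.7 261.8] 48 [ 449.2 -408.9   78. ]
scene [175.  346.4] 455 [ 688.3 -339.5   78. ]
scene [ 75.1 381.3] 593 [ 719.7 -532.4   78. ]
scene [ 36.1 385.2] 613 [ 710.4 -605.6   78. ]
scene [ 40.8 417.2] 722 [ 777.9 -586.3   78. ]
```

View pics/ct1.png

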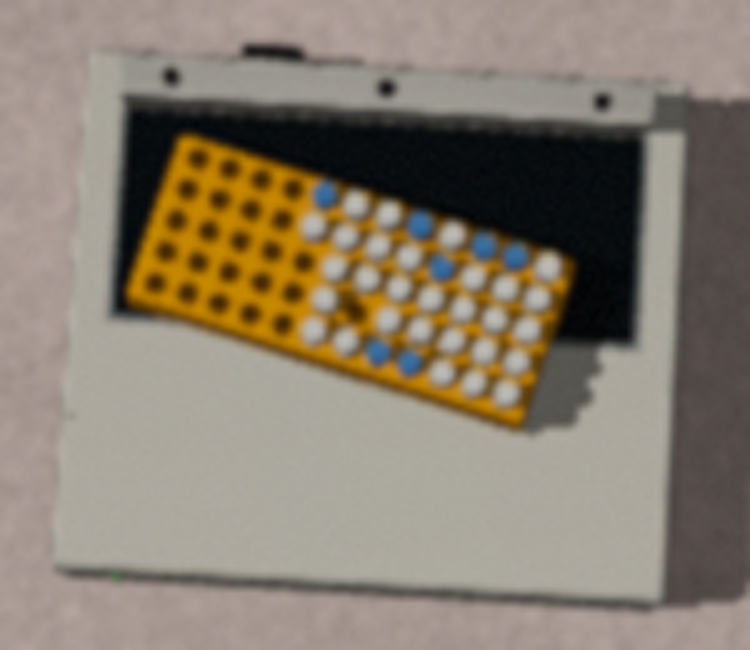

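View pics/ct2.png

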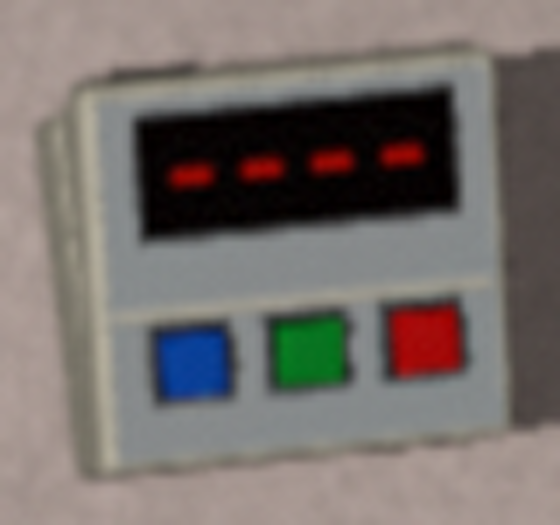

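View pics/cs1.png

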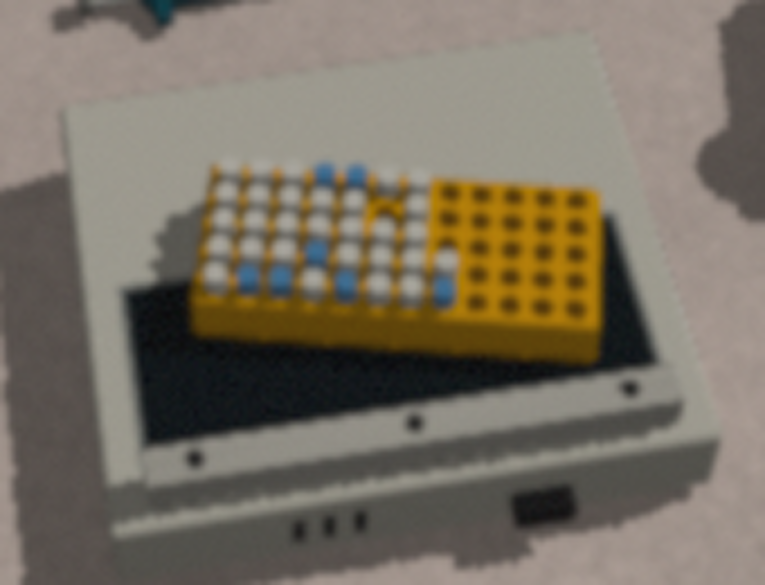

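```bash
python3 - <<'E'
from h import *
for nm,a,b in(('blue',(177.4,252.9),(452.2,266.6)),('green',(160.6,257.3),(468.7,264.7)),('red',(143.7,261.8),(485.4,263.2))):
    p,g=tri(a,b); print(nm,p.round(1),round(g,1))
T=lambda x,y:((x+.5)/5-.5+230,(y+.5)/5-.5+130)
S=lambda x,y:((x+.5)/4.5-.5+255,(y+.5)/4.5-.5+230)
print('rack top z94 TL TR BR BL')
P=[plane('top',T(*q),94) for q in((182,133),(573,262),(522,425),(128,300))]
for p in P: print(p.round(1))
print([round(np.linalg.norm(P[i]-P[(i+1)%4]),1) for i in range(4)], 'center',np.mean(P,0).round(1))
d=(P[0]-P[1]+P[3]-P[2])/2; print('yaw of y axis', np.arctan2(-d[0],d[1]).round(3))
# scene: rack corners, +y near, etc
Q=[plane('scene',S(*q),94) for q in((600,323),(193,303),(213,165),(600,190))]
for p in Q: print('scene',p.round(1))
print([round(np.linalg.norm(Q[i]-Q[(i+1)%4]),1) for i in range(4)], 'center',np.mean(Q,0).round(1))
d=(Q[0]-Q[1]+Q[3]-Q[2])/2; print('yaw', np.arctan2(-d[0],d[1]).round(3))
print('rail/glass top')
for nm,q,z in(('railfrontL',(125,97),85),('railfrontR',(653,122),85),('railbackL',(122,55),85),('railbackR',(655,87),85),('glassBL',(112,315),60),('glassBR',(633,345),60),('glassR top',(645,135),60),
  ('caseTL',(92,52),60),('caseTR',(685,88),60),('caseBL',(57,570),60),('caseBR',(662,602),60)):
    print(nm,plane('top',T(*q),z).round(1))
print('scene')
for nm,q,z in(('glass -y far',(122,290),60),('glass+y far',(612,215),60),('railfrontTop -y',(143,449),85),('railfrontTop +y',(660,368),85),('case',(65,110),60),('case',(590,35),60),('case',(718,437),60),('case',(115,530),60)):
    print(nm,plane('scene',S(*q),z).round(1))
E
```

```text
blue [ 436.1 -333.2   73.5] 3.5
green [ 441.1 -372.6   74.1] 3.5
red [ 445.3 -412.5   73.6] 4.3
rack top z94 TL TR BR BL
[695.  115.3  94. ]
[634.5 -73.5  94. ]
[555.1 -49.7  94. ]
[613.  139.2  94. ]
[np.float64(198.3), np.float64(82.9), np.float64(197.6), np.float64(85.5)] center [624.4  32.8  94. ]
yaw of y axis -0.304
scene [692.1 120.2  94. ]
scene [637.2 -70.2  94. ]
scene [558.  -45.5  94. ]
scene [617.2 143.3  94. ]
[np.float64(198.2), np.float64(82.9), np.float64(197.9), np.float64(78.3)] center [626.1  36.9  94. ]
yaw -0.292
rail/glass top
railfrontL [714.9 144.   85. ]
railfrontR [ 706.2 -112.5   85. ]
railbackL [735.7 146.   85. ]
railbackR [ 723.7 -113.4   85. ]
glassBL [612.2 150.4  60. ]
glassBR [ 600.8 -105.3   60. ]
glassR top [ 706.3 -110.8   60. ]
caseTL [744.3 163.5  60. ]
caseTR [ 730.4 -130.5   60. ]
caseBL [486.2 173.9  60. ]
caseBR [ 474.5 -119.9   60. ]
scene
glass -y far [ 600.4 -102.6   60. ]
glass+y far [611.9 154.7  60. ]
railfrontTop -y [ 705.2 -106.9   85. ]
railfrontTop +y [717.4 143.2  85. ]
case [ 479.6 -114.9   60. ]
case [493.5 179.   60. ]
case [746.5 165.7  60. ]
case [ 730.5 -126.4   60. ]
```

Checks agree: the rack measures 198×84 with centre about (625,35), the rail face is at about (711,19), and the rail yaw is about −0.045. The keys are 40 mm apart with green at about (441,−373). I'll push with the open gripper, both fingers square to the rail. First I turn the tool so the jaws lie parallel to the rail.

```bash
cat >> h.py <<'E'
def need(x,y,z,yaw=-0.045):
    "tool-axis shift to TCP target & spin so tool y lies at yaw from world y"
    s=status.read_state(); M=R.from_quat(s['ee_rot']).as_matrix()
    cur=np.arctan2(-M[0,1],M[1,1]); 
    print('t',round(s['time_s'],2),'tcp',s['tcp_pos'].round(1),'yaw',cur.round(3),'tilt z',M[:,2].round(3),'F',s['wrist_force'].round(1),'gap',round(s['finger_gap'],1))
    print('shift tool',(M.T@(np.array([x,y,z])-s['tcp_pos'])).round(1),'spin',round(-(yaw-cur),3))
E
python3 -c "
from h import *
need(530,25,350)"
```

```text
t 0.1 tcp [200.2 512.1 404. ] yaw -0.373 tilt z [-0.001 -0.001 -1.   ] F [ 0.2  0.3 -1.3] gap 85.2
shift tool [-484.6 -333.4   54.3] spin -0.328
```

Call:
servo_tool:
  rows: "0 0 0 -0.11;0 0 0 -0.11;0 0 0 -0.107"
  claw: -1

```text
time_s: 0.4
tcp_pos: [200.0, 511.7, 402.4]
ee_rot: [0.018, 1.0, -0.002, -0.001]
wrist_force: [0.2, -0.3, -0.7]
finger_gap: 85.3
```

```bash
python3 -c "
from h import *
need(530,25,350)"
```

```text
t 0.4 tcp [200.  511.7 402.4] yaw -0.035 tilt z [-0.003 -0.004 -1.   ] F [ 0.2 -0.3 -0.7] gap 85.3
shift tool [-347.2 -474.5   53.5] spin 0.01
```

Call:
servo_tool:
  rows: "-25 -34 2 0.005;-25 -34 2 0.005;-25 -34 2 0;-25 -34 2 0;-25 -34 2 0;-25 -34 2 0;-25 -34 2 0;-25 -34 2 0"

```text
time_s: 1.2
tcp_pos: [391.6, 226.2, 383.2]
ee_rot: [0.015, 1.0, -0.003, -0.003]
wrist_force: [0.7, 0.8, -0.7]
finger_gap: 85.5
```

```bash
python3 -c "
from h import *
need(530,25,350)"
```

```text
t 1.2 tcp [391.6 226.2 383.2] yaw -0.031 tilt z [-0.007 -0.005 -1.   ] F [ 0.7  0.8 -0.7] gap 85.5
shift tool [-144.8 -196.6   33.3] spin 0.014
```

Call:
servo_tool:
  rows: "-25 -34 3 0.005;-25 -34 3 0.005;-25 -34 3 0.005;-25 -34 3 0;-24 -33 3 0;-20 -27 3 0;-2 -2 1 0"

```text
time_s: 1.9
tcp_pos: [534.5, 8.1, 361.2]
ee_rot: [0.026, 1.0, -0.003, -0.004]
wrist_force: [-1.0, 0.2, -0.5]
finger_gap: 85.4
```

```bash
python3 -c "
from h import *
need(530,25,240)"
```

```text
t 1.9 tcp [534.5   8.1 361.2] yaw -0.052 tilt z [-0.009 -0.005 -1.   ] F [-1.   0.2 -0.5] gap 85.4
shift tool [  4.3  17.4 121.1] spin -0.007
```

Call:
servo_tool:
  rows: "2 9 25 -0.007;2 8 25 0;0 0 25 0;0 0 20 0;0 0 12 0;0 0 0 0"

```text
time_s: 2.5
tcp_pos: [529.2, 25.6, 249.4]
ee_rot: [0.024, 1.0, -0.002, -0.006]
wrist_force: [0.0, -0.7, 0.8]
finger_gap: 85.8
```

```bash
python3 - <<'E'
from h import *
need(530,25,235)
t=eyes.capture('top'); s=eyes.capture('scene')
cv2.imwrite('pics/top1.png',t); cv2.imwrite('pics/scene1.png',s)
crop(t,230,130,380,260,5,'pics/ct3.png')
crop(s,245,160,425,360,3,'pics/cs3.png')
E
```

```text
t 2.5 tcp [529.2  25.6 249.4] yaw -0.048 tilt z [-0.012 -0.004 -1.   ] F [ 0.  -0.7  0.8] gap 85.8
shift tool [-1.  -0.5 14.3] spin -0.003
```

View pics/ct3.png

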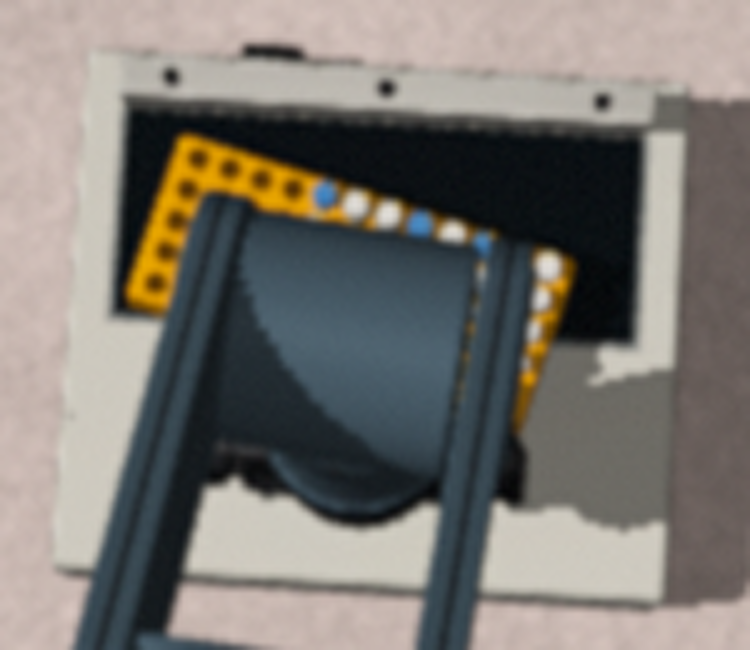

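View pics/cs3.png

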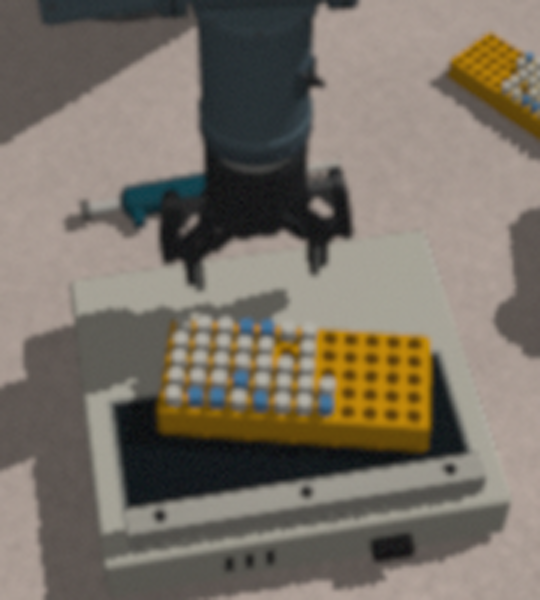

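The scene view shows both fingertips over the bed behind the rack, at crop (198,283) and (317,270), and clear of it. I'll work out the tip height from those pixels.

```bash
python3 - <<'E'
from h import *
for y in (-24,74):
  for z in(65,75,85,95): 
    q=proj('scene',[529-.045*0,y,z]); print(y,z,((q-[245,160])*3).round(0))
E
```

```text
-24 65 [193. 306.]
-24 75 [192. 299.]
-24 85 [191. 291.]
-24 95 [191. 284.]
74 65 [311. 284.]
74 75 [311. 277.]
74 85 [312. 269.]
74 95 [312. 262.]
```

The tips are at about z = 90, which fits 160 mm ahead of the TCP when open. I'll descend to about TCP z = 230, putting the tips at about 70, then push.

Call:
servo_tool:
  rows: "0 0 8 0;0 0 6 0;0 0 4 0;0 0 0 0"

```text
time_s: 3.0
tcp_pos: [531.3, 25.2, 234.9]
ee_rot: [0.024, 1.0, -0.003, -0.001]
wrist_force: [0.5, 0.6, -0.1]
finger_gap: 85.3
```

Call:
servo_tool:
  rows: "-4 0 0 0;-6 0 0 0;-6 0 0 0;-6 0 0 0"

```text
time_s: 3.4
tcp_pos: [555.0, 24.0, 235.6]
ee_rot: [0.024, 1.0, -0.003, -0.0]
wrist_force: [-0.1, 0.9, -0.5]
finger_gap: 85.2
```

```bash
python3 -c "
from h import *
need(610,25,230)"
```

```text
t 3.4 tcp [555.   24.  235.6] yaw -0.048 tilt z [-0.001 -0.006 -1.   ] F [-0.1  0.9 -0.5] gap 85.2
shift tool [-54.9   3.7   5.5] spin -0.003
```

Call:
servo_tool:
  rows: "-5 0 2 0;-5 0 2 0;-5 0 1 0;-5 0 0 0"

```text
time_s: 3.8
tcp_pos: [575.9, 22.7, 229.6]
ee_rot: [0.024, 1.0, -0.003, -0.003]
wrist_force: [-2.7, -1.3, 0.5]
finger_gap: 85.5
```

Call:
servo_tool:
  rows: "-5 0 0 0;-5 0 0 0;-5 0 0 0;-5 0 0 0"

```text
time_s: 4.2
tcp_pos: [597.4, 21.4, 229.2]
ee_rot: [0.024, 1.0, -0.003, -0.003]
wrist_force: [-1.6, 1.1, 0.3]
finger_gap: 85.2
```

```bash
python3 - <<'E'
from h import *
need(610,25,230)
t=eyes.capture('top'); s=eyes.capture('scene')
crop(t,230,130,380,260,4,'pics/ct4.png')
crop(s,245,160,425,360,3,'pics/cs4.png')
E
```

```text
t 4.2 tcp [597.4  21.4 229.2] yaw -0.049 tilt z [-0.006 -0.006 -1.   ] F [-1.6  1.1  0.3] gap 85.2
shift tool [-12.4   4.2  -0.9] spin -0.004
```

View pics/ct4.png

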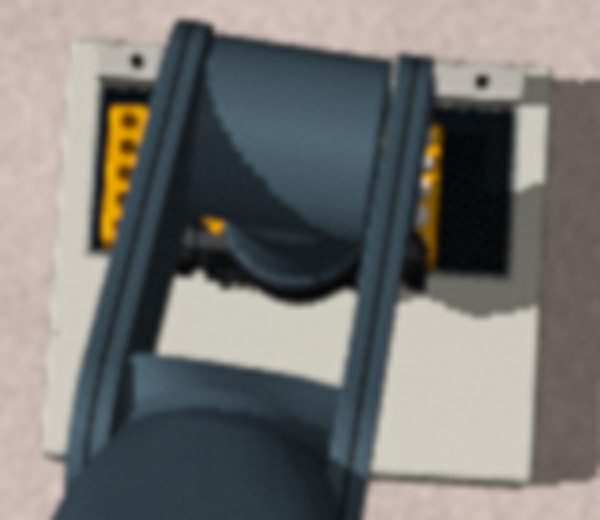

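View pics/cs4.png

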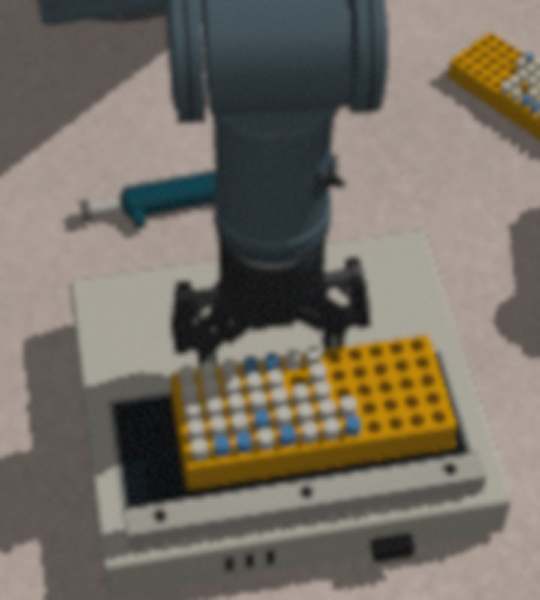

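```bash
python3 - <<'E'
from h import *
T=lambda x,y:((x+.5)/4-.5+230,(y+.5)/4-.5+130)
for nm,q,z in(('TL',(107,102),94),('BL',(100,245),94),('TR',(444,124),94),('BR',(436,265),94),('gl',(100,80),60),('gl',(91,250),60),('gr',(515,106),60),('gr',(507,275),60)): print(nm,plane('top',T(*q),z).round(1))
S=lambda x,y:((x+.5)/3-.5+245,(y+.5)/3-.5+160)
for nm,q,z in(('far+y top',(456,428),94),('far-y top',(188,470),94),('near+y',(430,337),94),('foot+y',(456,450),60),('foot-y',(188,493),60),('glass near +y',(440,355),60),('glass -y near',(113,405),60)): print('sc',nm,plane('scene',S(*q),z).round(1))
E
```

```text
TL [697.3 138.5  94. ]
BL [609.8 140.5  94. ]
TR [686.8 -64.6  94. ]
BR [600.5 -60.4  94. ]
gl [720.2 146.5  60. ]
gl [613.4 149.5  60. ]
gr [ 707.5 -110.2   60. ]
gr [ 601.4 -105.7   60. ]
sc far+y top [698.5 137.9  94. ]
sc far-y top [689.4 -58.3  94. ]
sc near+y [617.7 143.3  94. ]
sc foot+y [697.8 141.8  60. ]
sc foot-y [689.  -59.7  60. ]
sc glass near +y [613.9 155.8  60. ]
sc glass -y near [ 602.3 -101.4   60. ]
```

The rack is now parallel to the rail with a gap of about 18 mm at both ends. The +y end is about 9–12 mm inside the glass. I'll continue with a slight −y bias to improve that margin.

Call:
servo_tool:
  rows: "-4 -1 0 0;-4 -1 0 0;-4 -1 0 0;-2 -1 0 0"

```text
time_s: 4.7
tcp_pos: [611.8, 17.6, 229.1]
ee_rot: [0.024, 1.0, -0.002, -0.004]
wrist_force: [-3.1, 1.5, 1.1]
finger_gap: 85.2
```

Call:
servo_tool:
  rows: "-2 0 0 0;-2 0 0 0"

```text
time_s: 4.9
tcp_pos: [615.9, 17.2, 229.1]
ee_rot: [0.024, 1.0, -0.002, -0.004]
wrist_force: [-4.0, 0.4, 3.1]
finger_gap: 85.3
```

Call:
servo_tool:
  rows: "-2 0 0 0;-2 0 0 0"

```text
time_s: 5.1
tcp_pos: [618.4, 17.0, 229.0]
ee_rot: [0.023, 1.0, -0.002, -0.007]
wrist_force: [-13.3, 0.8, 10.0]
finger_gap: 86.0
```

Call:
servo_tool:
  rows: "-2 0 0 0;-2 0 0 0;-1 0 0 0"

```text
time_s: 5.4
tcp_pos: [619.9, 17.0, 229.0]
ee_rot: [0.023, 1.0, -0.002, -0.013]
wrist_force: [-4.1, 0.7, 3.0]
finger_gap: 85.2
```

Call:
servo_tool:
  rows: "5 0 0 0;10 0 0 0;15 0 0 0;20 0 0 0;15 0 -20 0;0 0 -40 0;0 0 -40 0;0 0 -30 0"

```text
time_s: 6.2
tcp_pos: [552.8, 20.3, 359.2]
ee_rot: [0.024, 1.0, -0.002, -0.013]
wrist_force: [0.8, 0.7, 0.9]
finger_gap: 85.3
```

Call:
servo_tool:
  rows: "25 -35 -5 0;25 -40 -5 0;10 -45 0 0;5 -45 0 0;5 -45 0 0;0 -45 0 0;0 -45 0 0;0 -45 0 0"
  claw: 1

```text
time_s: 7.0
tcp_pos: [464.4, -326.6, 383.3]
ee_rot: [0.019, 1.0, -0.007, 0.001]
wrist_force: [1.3, -0.2, 0.3]
finger_gap: 0.2
```

```bash
python3 - <<'E'
from h import *
need(436,-333,300)
t=eyes.capture('top'); s=eyes.capture('scene')
cv2.imwrite('pics/top5.png',t); cv2.imwrite('pics/scene5.png',s)
crop(t,230,130,380,260,5,'pics/ct5.png')
crop(s,255,230,425,360,4.5,'pics/cs5.png')
E
```

```text
t 7.0 tcp [ 464.4 -326.6  383.3] yaw -0.038 tilt z [ 0.001 -0.014 -1.   ] F [ 1.3 -0.2  0.3] gap 0.2
shift tool [28.2 -6.3 83.4] spin 0.007
```

View pics/ct5.png

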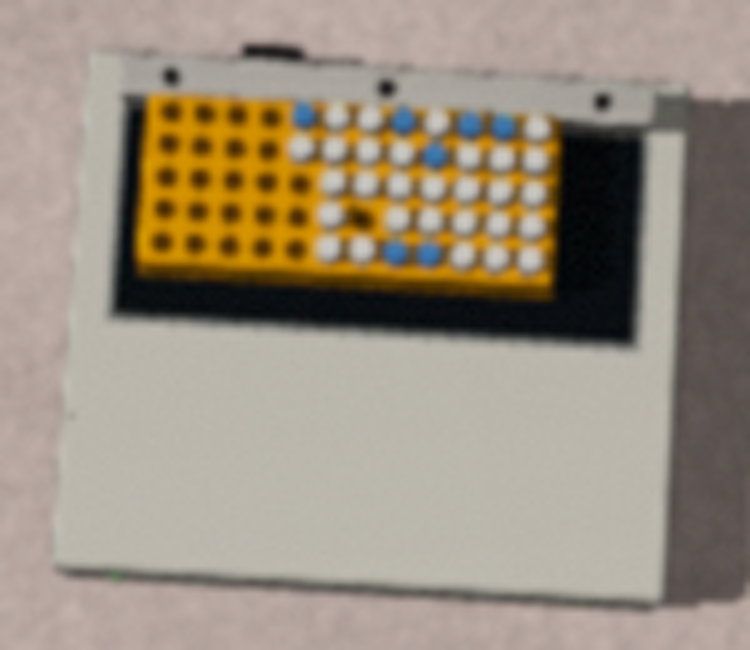

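View pics/cs5.png

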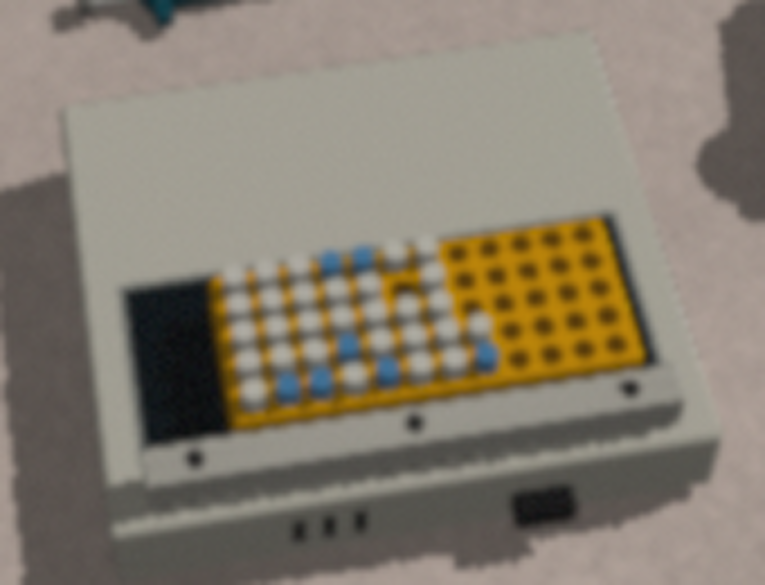

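The rack now looks flush in both views. In the top crop it runs along the rail from (150,97) to (560,122), well within the glass. I'll check the angle and edge distances with line fits.

```bash
cat > flush.py <<'E'
from h import *
import sys
def edge(gray,cols,r0,r1,sgn):
    pts=[]
    for c in cols:
        g=np.gradient(gray[r0:r1,c].astype(float))*sgn
        i=int(np.argmax(g)); 
        if 0<i<len(g)-1:
            a,b,d=g[i-1],g[i],g[i+1]; i=i+0.5*(a-d)/(a-2*b+d+1e-9)
        pts.append((c,r0+i))
    return np.array(pts,float)
def fit(p):
    for _ in range(4):
        k=np.polyfit(p[:,0],p[:,1],1); e=p[:,1]-np.polyval(k,p[:,0]); p=p[abs(e)<max(.3,2*e.std())]
    return k,e.std(),len(p)
def world(n,k,z,cs): return [plane(n,(c,np.polyval(k,c)),z) for c in cs]
def rep(nm,W): 
    d=W[0]-W[1]; print(nm,W[0].round(1),W[1].round(1),'yaw',np.arctan2(-d[0],d[1]).round(4))
t=cv2.imread(sys.argv[1]); 
red=t[:,:,2]; allg=t.max(2)
# rack near foot: yellow(above)->dark glass ; glass edge dark->white
k,e,n=fit(edge(red,range(260,340),182,194,-1)); print('foot',e,n); rep('rack foot z60',world('top',k,60,(260,340)))
k,e,n=fit(edge(allg,range(256,354),190,203,1)); print('glass',e,n); rep('glass edge z60',world('top',k,60,(256,354)))
k,e,n=fit(edge(allg,range(345,355),150,160,-1))
# rail back/top vs table: use case near edge z60
k,e,n=fit(edge(allg,range(246,360),240,256,-1)); print('case',e,n); rep('case near z60',world('top',k,60,(246,360)))
E
python3 flush.py pics/top5.png
python3 - <<'E'
from h import *
T=lambda x,y:((x+.5)/5-.5+230,(y+.5)/5-.5+130)
for nm,q,z in(('rackL far',(150,97),94),('rackL near',(137,265),94),('rackR far',(562,123),94),('rackR near',(556,287),94),('gl',(125,110),60),('gl',(112,315),60)):print(nm,plane('top',T(*q),z).round(1))
S=lambda x,y:((x+.5)/4.5-.5+255,(y+.5)/4.5-.5+230)
for nm,q,z in(('rack near +y',(601,217),94),('far +y',(645,362),94),('far -y',(232,430),94),('near -y',(211,283),94),('glass+y near',(612,215),60),('glass+y railtop',(655,360),85)): print('sc',nm,plane('scene',S(*q),z).round(1))
E
```

```text
foot 0.1918500416500539 65
rack foot z60 [638.9 131.4  60. ] [628.6 -65.3  60. ] yaw -0.0519
glass 0.10564412676825236 98
glass edge z60 [611.5 140.5  60. ] [600.7 -99.9  60. ] yaw -0.0451
case 0.11809588875041982 114
case near z60 [488.4 161.8  60. ] [ 475.7 -115.    60. ] yaw -0.0457
rackL far [712.6 131.1  94. ]
rackL near [630.  135.4  94. ]
rackR far [702.7 -67.8  94. ]
rackR near [622.2 -65.5  94. ]
gl [715.2 146.5  60. ]
gl [612.2 150.4  60. ]
sc rack near +y [633.1 138.9  94. ]
sc far +y [717.4 134.7  94. ]
sc far -y [709.5 -64.7  94. ]
sc near -y [627.9 -59.6  94. ]
sc glass+y near [611.9 154.7  60. ]
sc glass+y railtop [712.6 142.2  85. ]
```

```bash
python3 - <<'E'
from h import *
t=cv2.imread('pics/top5.png')
for c in(265,285,305,325,335):
    print(c,[(int(p[2]),int(p[0])) for p in t[180:194,c]])
E
```

```text
265 [(210, 0), (204, 0), (169, 0), (105, 0), (78, 1), (59, 9), (26, 18), (10, 18), (9, 18), (9, 16), (11, 18), (10, 15), (27, 30), (75, 76)]
285 [(201, 0), (207, 0), (204, 0), (169, 0), (109, 0), (83, 3), (66, 8), (29, 17), (10, 18), (8, 16), (9, 17), (10, 17), (10, 17), (20, 26)]
305 [(117, 66), (118, 45), (162, 21), (199, 0), (182, 0), (128, 1), (89, 1), (66, 6), (30, 15), (7, 17), (10, 18), (13, 18), (7, 16), (9, 15)]
325 [(147, 68), (130, 72), (125, 55), (157, 27), (196, 5), (189, 0), (141, 0), (96, 0), (74, 1), (34, 8), (10, 16), (10, 16), (13, 17), (12, 17)]
335 [(200, 179), (202, 193), (196, 189), (174, 165), (146, 109), (160, 50), (157, 9), (106, 0), (79, 4), (62, 11), (26, 16), (9, 17), (9, 16), (8, 16)]
```

```bash
cat > fl2.py <<'E'
import sys; sys.argv=[sys.argv[0]]+sys.argv[1:]
from flush import *
def cross(ch,cols,r0,r1,th):
    out=[]
    for c in cols:
        v=ch[r0:r1,c].astype(float)
        for i in range(len(v)-1,0,-1):
            if v[i]<th<=v[i-1]: out.append((c,r0+i-1+(v[i-1]-th)/(v[i-1]-v[i]))); break
    return np.array(out)
k,e,n=fit(cross(red,range(261,339),180,194,38)); print(e,n); Wf=world('top',k,60,(261,339)); rep('FOOT',Wf)
k,e,n=fit(cross(red,range(261,339),178,194,145)); print(e,n); rep('TOPEDGE',world('top',k,94,(261,339)))
kg,e,n=fit(edge(allg,range(256,354),190,203,1)); G=world('top',kg,60,(256,354))
u=(G[0]-G[1])/np.linalg.norm(G[0]-G[1]); nn=np.array([u[1],-u[0],0])
print('foot to glass edge, mm (expect 20):',[round(float((w-G[1])@nn),1) for w in Wf])
E
python3 fl2.py pics/top5.png
```

```text
foot 0.1918500416500539 65
rack foot z60 [638.9 131.4  60. ] [628.6 -65.3  60. ] yaw -0.0519
glass 0.10564412676825236 98
glass edge z60 [611.5 140.5  60. ] [600.7 -99.9  60. ] yaw -0.0451
case 0.11809588875041982 114
case near z60 [488.4 161.8  60. ] [ 475.7 -115.    60. ] yaw -0.0457
0.08471662662844105 78
FOOT [630.7 128.7  60. ] [622.  -62.9  60. ] yaw -0.0451
0.11823518364384127 78
TOPEDGE [631.3 125.8  94. ] [622.9 -61.1  94. ] yaw -0.0446
foot to glass edge, mm (expect 20): [19.7, 19.7]
```

The rack is flush. Its yaw equals the scanner's (−0.0451), and the rack foot is 19.7 mm from the glass edge at both ends, against 20 expected. About 14 mm of glass is left at the +y end. Next are the keys: the unit's yaw is about +0.115.

Call:
servo_tool:
  rows: "0 0 0 -0.1;0 0 0 -0.053;0 0 0 0"

```text
time_s: 7.4
tcp_pos: [462.9, -331.4, 382.2]
ee_rot: [-0.056, 0.998, -0.009, 0.001]
wrist_force: [-0.1, 0.4, 0.4]
finger_gap: -0.1
```

```bash
python3 -c "
from h import *
need(433,-332.6,285,.115)"
```

```text
t 7.4 tcp [ 462.9 -331.4  382.2] yaw 0.111 tilt z [ 0.002 -0.018 -1.   ] F [-0.1  0.4  0.4] gap -0.1
shift tool [29.8  3.9 97.1] spin -0.004
```

Call:
servo_tool:
  rows: "10 2 25 0;10 2 25 0;10 2 25 0;0 0 15 0;0 0 0 0"

```text
time_s: 7.9
tcp_pos: [432.2, -327.4, 291.0]
ee_rot: [-0.053, 0.999, -0.012, 0.003]
wrist_force: [-0.0, 0.5, 0.2]
finger_gap: 0.1
```

```bash
cat >> h.py <<'E'
def needtip(x,y,z,yaw=0.115,L=173):
    s=status.read_state(); M=R.from_quat(s['ee_rot']).as_matrix()
    cur=np.arctan2(-M[0,1],M[1,1]); tip=s['tcp_pos']+L*M[:,2]
    print('t',round(s['time_s'],2),'tip',tip.round(1),'yaw',cur.round(3),'tilt',M[:,2].round(3),'F',s['wrist_force'].round(1))
    print('shift tool',(M.T@(np.array([x,y,z])-tip)).round(1),'spin',round(-(yaw-cur),3))
E
python3 - <<'E'
from h import *
needtip(433,-332.6,90)
t=eyes.capture('top'); s=eyes.capture('scene')
crop(s,110,200,220,310,6,'pics/cs6.png'); crop(t,400,200,520,300,5,'pics/ct6.png')
for P in([433,-332.6,112],[438,-332,78],[442.7,-371.6,78]): print(((proj('scene',P)-[110,200])*6).round(0),((proj('top',P)-[400,200])*5).round(0))
E
```

```text
t 7.9 tip [ 433.5 -331.3  118.1] yaw 0.106 tilt [ 0.008 -0.023 -1.   ] F [-0.   0.5  0.2]
shift tool [ 0.8 -0.5 28.1] spin -0.009
[375. 252.] [277. 335.]
[400. 314.] [257. 328.]
[299. 341.] [340. 320.]
```

View pics/cs6.png

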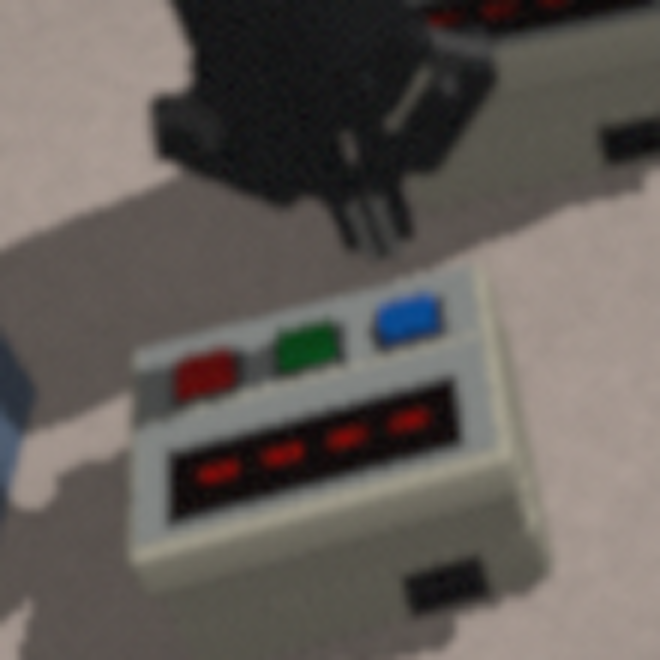

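View pics/ct6.png

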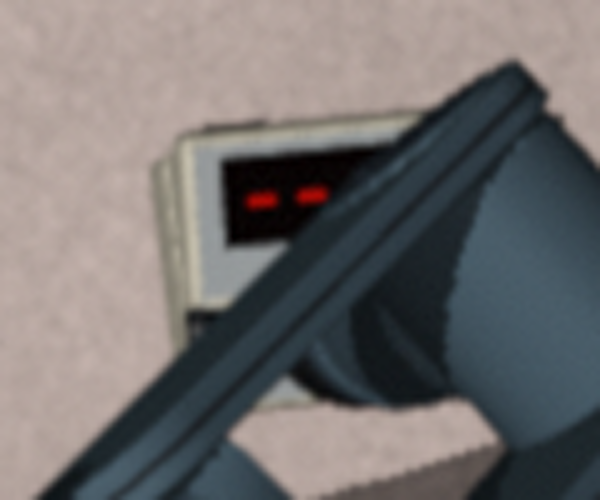

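The scene crop shows the shut tip at (375,248), as predicted, above the blue key at (409,318). The red dashes and green key are clear of it. I'm descending over the blue key.

Call:
servo_tool:
  rows: "0 0 10 -0.009;0 0 10 0;0 0 5 0;0 0 2 0;0 0 0 0"

```text
time_s: 8.5
tcp_pos: [434.8, -329.3, 267.0]
ee_rot: [-0.058, 0.998, -0.016, 0.006]
wrist_force: [0.3, 0.4, -0.0]
finger_gap: -0.2
```

```bash
python3 -c "
from h import *
needtip(433.5,-331,80)"
```

```text
t 8.5 tip [ 437.3 -334.5   94.1] yaw 0.116 tilt [ 0.015 -0.03  -0.999] F [ 0.3  0.4 -0. ]
shift tool [ 3.5  4.4 13.9] spin 0.001
```

Call:
servo_tool:
  rows: "2 2.5 5 0;2 2.5 5 0;0 0 1 0"

```text
time_s: 8.8
tcp_pos: [430.2, -325.0, 255.3]
ee_rot: [-0.058, 0.998, -0.016, 0.007]
wrist_force: [0.2, -0.4, 0.7]
finger_gap: 0.0
```

```bash
python3 -c "
from h import *
needtip(433.5,-331,80)"
```

```text
t 8.8 tip [ 432.7 -330.3   82.4] yaw 0.116 tilt [ 0.015 -0.031 -0.999] F [ 0.2 -0.4  0.7]
shift tool [-0.6 -0.7  2.4] spin 0.001
```

Now the slow press.

Call:
servo_tool:
  rows: "0 0 2 0;0 0 2 0"

```text
time_s: 9.0
tcp_pos: [430.2, -325.0, 251.2]
ee_rot: [-0.058, 0.998, -0.016, 0.007]
wrist_force: [0.6, 1.5, 1.5]
finger_gap: -0.1
```

Call:
servo_tool:
  rows: "0 0 2 0;0 0 2 0"

```text
time_s: 9.2
tcp_pos: [430.7, -325.1, 247.7]
ee_rot: [-0.058, 0.998, -0.016, 0.007]
wrist_force: [0.2, 2.5, 5.3]
finger_gap: 0.1
```

```bash
python3 -c "
from h import *
needtip(433.5,-331,75)"
```

```text
t 9.2 tip [ 433.6 -330.5   74.8] yaw 0.116 tilt [ 0.017 -0.031 -0.999] F [0.2 2.5 5.3]
shift tool [ 0.2 -0.5 -0.2] spin 0.001
```

Call:
servo_tool:
  rows: "0 0 2 0;0 0 2 0"

```text
time_s: 9.4
tcp_pos: [431.0, -325.0, 246.5]
ee_rot: [-0.058, 0.998, -0.017, 0.008]
wrist_force: [-6.5, 6.6, 23.8]
finger_gap: -0.0
```

Call:
servo_tool:
  rows: "0 0 2 0"

```text
time_s: 9.5
tcp_pos: [430.9, -324.9, 246.6]
ee_rot: [-0.058, 0.998, -0.017, 0.008]
wrist_force: [-5.4, 6.9, 21.4]
finger_gap: 0.1
```

```bash
python3 - <<'E'
from h import *
needtip(433.5,-331,75)
s=eyes.capture('scene'); crop(s,110,200,220,310,6,'pics/cs7.png')
E
```

```text
t 9.5 tip [ 434.  -330.6   73.8] yaw 0.117 tilt [ 0.018 -0.033 -0.999] F [-5.4  6.9 21.4]
shift tool [ 0.5 -0.4 -1.2] spin 0.002
```

View pics/cs7.png

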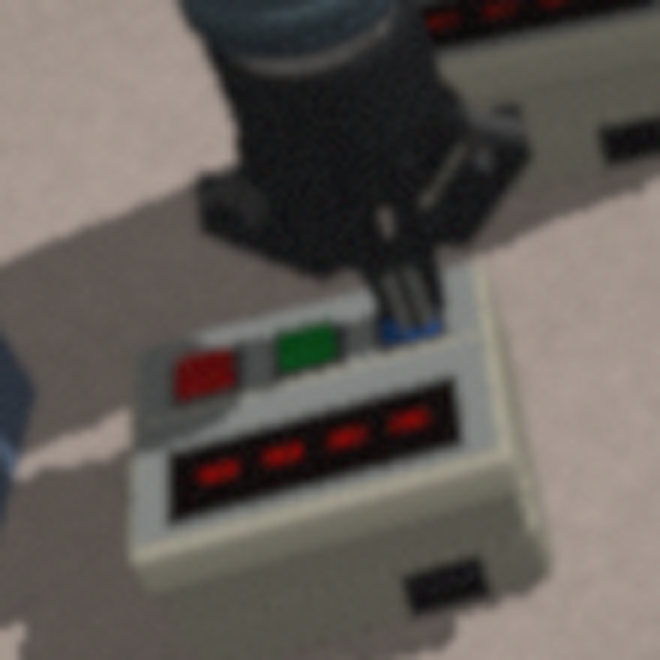

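The blue key bottomed out: after about 5 mm of travel at 1.5–5 N, the force jumped to 23 N, and the crop shows the tip squarely on the key at (410,325). Lifting and shifting to the green key.

Call:
servo_tool:
  rows: "0 0 -5 0;0 0 -12 0;0 0 -5 0;0 -20 0 0;0 -20 0 0;0 0 0 0"

```text
time_s: 10.15
tcp_pos: [435.4, -364.8, 273.2]
ee_rot: [-0.059, 0.998, -0.018, 0.008]
wrist_force: [-0.5, -0.6, 0.3]
finger_gap: 0.0
```

```bash
python3 - <<'E'
from h import *
needtip(438.6,-370.3,82)
s=eyes.capture('scene'); crop(s,110,200,220,310,6,'pics/cs8.png')
E
```

```text
t 10.15 tip [ 438.6 -371.   100.3] yaw 0.118 tilt [ 0.019 -0.036 -0.999] F [-0.5 -0.6  0.3]
shift tool [ 0.2  1.4 18.3] spin 0.003
```

View pics/cs8.png

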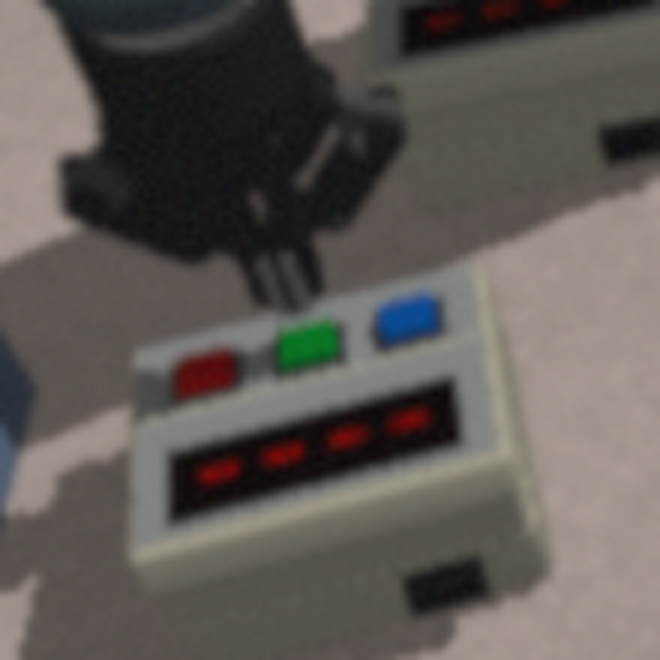

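The blue key is back up at (409,318), and the tip at (287,300) is above the green key at (308,345). Pressing green.

Call:
servo_tool:
  rows: "0 1 9 0;0 1 7 0;0 0 1 0"

```text
time_s: 10.5
tcp_pos: [434.6, -360.0, 253.6]
ee_rot: [-0.059, 0.998, -0.016, 0.007]
wrist_force: [-0.4, 0.3, -0.2]
finger_gap: -0.3
```

```bash
python3 -c "
from h import *
needtip(438.6,-370.3,80)"
```

```text
t 10.5 tip [ 437.5 -365.5   80.7] yaw 0.119 tilt [ 0.016 -0.031 -0.999] F [-0.4  0.3 -0.2]
shift tool [-0.6 -4.9  0.9] spin 0.004
```

Call:
servo_tool:
  rows: "0 0 2 0;0 0 2 0"

```text
time_s: 10.7
tcp_pos: [435.0, -359.4, 249.2]
ee_rot: [-0.06, 0.998, -0.016, 0.007]
wrist_force: [0.8, -1.2, 3.7]
finger_gap: -0.1
```

Call:
servo_tool:
  rows: "0 0 2 0;0 0 2 0"

```text
time_s: 10.9
tcp_pos: [435.5, -359.4, 246.7]
ee_rot: [-0.06, 0.998, -0.017, 0.008]
wrist_force: [-4.3, 4.5, 18.4]
finger_gap: 0.1
```

Call:
servo_tool:
  rows: "0 0 2 0;0 0 2 0"

```text
time_s: 11.1
tcp_pos: [435.4, -359.1, 246.7]
ee_rot: [-0.06, 0.998, -0.018, 0.008]
wrist_force: [-5.0, 4.1, 17.9]
finger_gap: 0.1
```

```bash
python3 - <<'E'
from h import *
needtip(438.6,-370.3,74)
s=eyes.capture('scene'); crop(s,110,200,220,310,6,'pics/cs9.png')
E
```

```text
t 11.1 tip [ 438.6 -365.    73.8] yaw 0.121 tilt [ 0.018 -0.034 -0.999] F [-5.   4.1 17.9]
shift tool [ 0.7 -5.3 -0. ] spin 0.006
```

View pics/cs9.png

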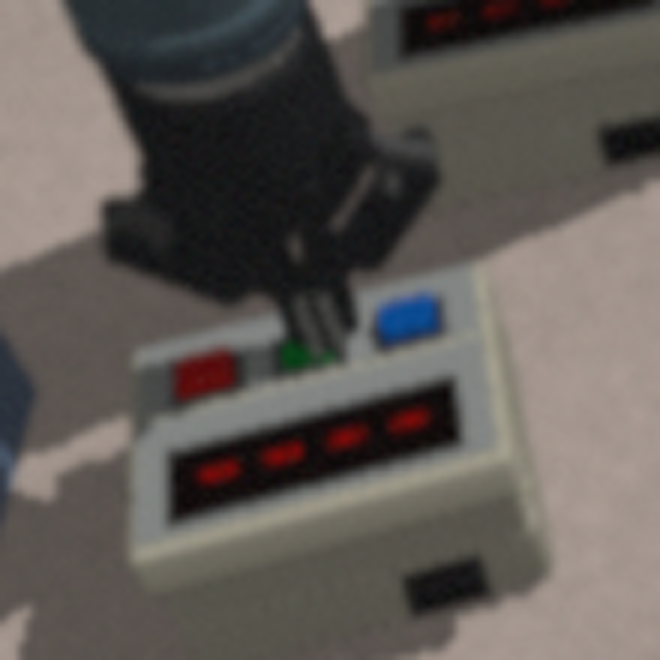

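Green bottomed out at the same tip height (73.8) and 18 N. The tip sits about 5 mm towards +y but is still on the green key, and blue at (409,318) has not moved. Lifting clear and checking.

Call:
servo_tool:
  rows: "0 0 -5 0;0 0 -15 0;0 0 -30 0;20 20 -40 0;40 0 -40 0;40 0 0 0;40 0 0 0;40 0 0 0"

```text
time_s: 11.95
tcp_pos: [254.1, -355.0, 374.6]
ee_rot: [-0.065, 0.998, -0.019, 0.008]
wrist_force: [0.3, -0.9, 0.4]
finger_gap: -0.0
```

Call:
servo_tool:
  rows: "0 0 0 0;0 0 0 0"

```text
time_s: 12.15
tcp_pos: [250.0, -355.2, 374.9]
ee_rot: [-0.062, 0.998, -0.019, 0.007]
wrist_force: [0.1, -1.0, 0.3]
finger_gap: -0.1
```

```bash
python3 - <<'E'
from h import *
t=eyes.capture('top'); s=eyes.capture('scene')
cv2.imwrite('pics/top9.png',t); cv2.imwrite('pics/scene9.png',s)
crop(s,110,200,220,310,6,'pics/cs10.png')
t0=cv2.imread('pics/top0.png')
print(np.round(status.read_state()['time_s'],2),status.read_state()['wrist_force'].round(1))
E
python3 fl2.py pics/top9.png | tail -5
```

```text
12.25 [ 0.5 -0.6  0.2]
0.09237826622678537 78
FOOT [630.8 128.7  60. ] [622.2 -62.9  60. ] yaw -0.045
0.1200132796560857 78
TOPEDGE [631.5 125.8  94. ] [623.2 -61.1  94. ] yaw -0.0446
foot to glass edge, mm (expect 20): [19.9, 19.9]
```

View pics/top9.png

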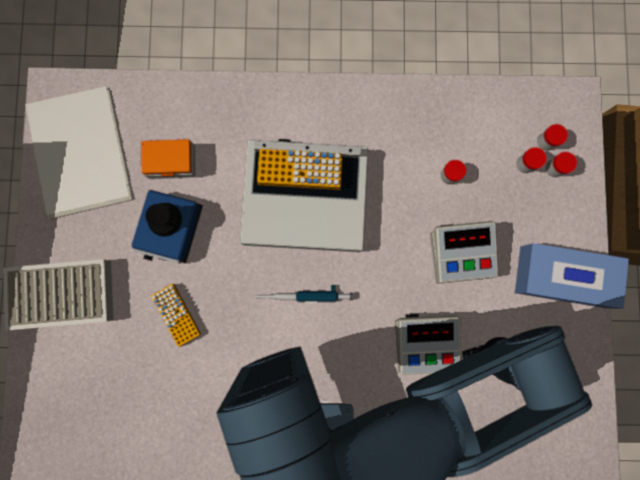

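View pics/cs10.png

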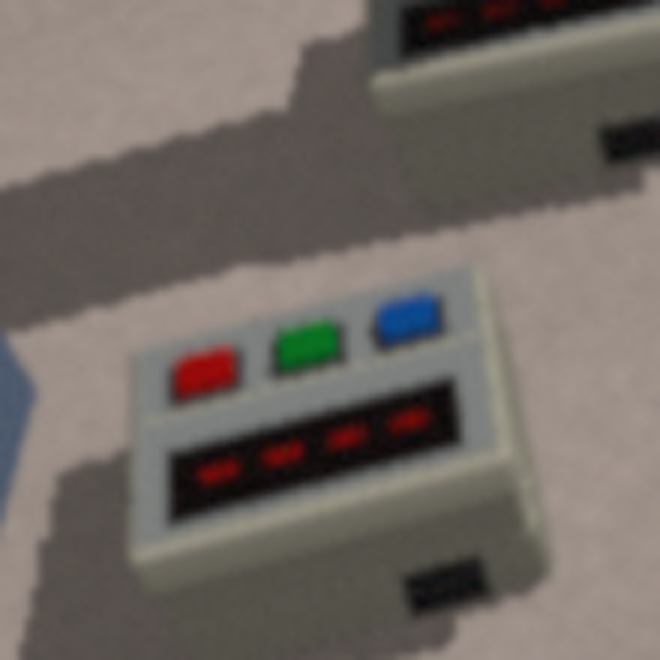

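The top view shows the rack flush at the rail at (300,168), with the pipette, tip box, pots and small rack where they were. All three keys are up and the arm is clear. I'm handing in the job.

```bash
python3 -c "
from bench import workorder
print(workorder.finish_job())"
```

```text
the job is handed in; nothing more can be done
None
```

The job is done and handed in at about 12 s of the 51 s allowed. The rack is flush against the rail over the glass, and the blue and then the green key were pressed fully down and let up.

- **Rack:** I slid it home with the open gripper, both fingers square to the rail. In the last picture its yaw matched the scanner's (−0.045 rad for both). Its near foot was 19.9 mm from the glass edge at both ends, against 20 expected for flush. It lies off-centre towards +y, with about 14 mm of glass left at that end.
- **Keys:** I used the console farthest to the robot's right. Both presses ended at a hard stop after about 5 mm, at peaks of about 24 N for blue and 18 N for green. The last picture shows all three keys up, and red was never touched.
- **Other things:** By eye, comparing the first and last top views, the pipette, tip box, pots and small rack have not moved.

Some checks were less clean:
- **Green press position:** it landed about 5 mm towards +y of the key's centre, still on the key. The picture taken during it shows blue not moving.
- **Camera agreement:** the two cameras disagreed by 3–4 mm on position, so I set the press depth by force rather than by the pictures.
- **First edge fit:** my first fit of the rack's edge gave a yaw of −0.052 rad, which would have meant it was not flush. That fit had mixed the top and bottom edges, and fitting them separately gave the figures above.

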